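# Press a picture tile flush in its gluing jig with a spacer

## Task

A picture tile waits in a gluing jig on the desk: draw the red-headed stop pin out of its bore and hang it by its head, released, in the notch of the brass bracket at the jig's side. Then take the orange spacer, stand it upright on the board in the middle of the one gap behind the tile that is wide enough for it (the gap at the short blue stop), and push the tile with it until the tile is firmly flush against the dark fence. Finish while still gripping the spacer and pressing - do not let go - and leave the other things on the desk where they are.

Things in the scene. Friction and masses are not known exactly. Their poses are not given: they have to be found in the camera images.
- jig: Fixed gluing jig: plywood board 220 (x) x 270 (y) x 25 mm (z). Origin: centre of its underside, on the desk; x from the blue stops to the fence, y towards the brass bracket, z up. The tile lies on the board's top between wooden rails along x, 9 mm high, inner faces at y = +-71.5 mm. Bore at x 70, y 0. Fence face at x 75 mm, so the flush tile's origin is at x 20 mm, y about 0
- fence: Dark wood fence fixed on the board, 25 (x) x 160 (y) x 18 mm high, its face towards the tile at x = 75 mm of the jig; origin at the centre of its underside (jig x 87.5, z 25 mm), axes as the jig's
- bore (a point): Mouth of the vertical 9 mm bore in the board's top, 20 mm deep, between tile and fence
- pin_notch (a point): Parking place: centre of the notch, at the top face of the bracket's level plate (62 mm above the desk, 6 mm thick, over bare desk). A slot 13 mm wide (jig x), open above, below and at its +y end; it runs 12 mm from here to -y (closed) and 28 mm to +y (open). The parked pin's shank hangs in the slot, its head on the plate, its axis within about 8 mm of this point. Axes as the jig's
- pin: Steel stop pin, 50 g: shank 8 mm diameter, 45 mm long, chamfered tip, below a red cylindrical head of 22 mm diameter and 30 mm high (z 45 to 75 mm). Origin at the centre of the shank's tip, z up the pin to the head. It starts upright in the bore with its tip 5 mm above the desk, and keeps the tile off the fence
- tile: White picture tile, about 0.26 kg, 110 (x) x 140 (y) x 12 mm thick, loose on the board; origin at the centre of its underside, axes as the jig's. It starts with its front edge 10 to 11.5 mm from the fence and its rear edge facing the blue stops. Pushed off-centre it may cock a little between the rails: keep up a push of 10 to 15 N to square it against the fence
- spacer: Orange spacer block, 40 g, 18 (x) x 24 (y) x 62 mm tall, standing upright on the desk right of the jig; origin at the centre of its underside. In the gap its 18 mm thickness lies along the jig's x, a 24 mm face against the tile; pinch it across the 18 mm near the top, so that the fingers stay above tile and stops
- stop_short: Short blue stop fixed on the board behind the tile: 24 (x) x 34 (y) x 13 mm high. Origin: its underside's rear edge, midway along y, at jig x -95, z 25 mm; axes as the jig's, its face towards the tile at its own x = 24 mm. Its gap to the tile's rear edge is 24.5 to 26 mm at the start, the only one that takes the spacer. It is at any of three places (jig y -34, 0 or 34 mm)
- stop_long_a: Long blue stop, 44.5 (x) x 34 (y) x 13 mm high, origin as for the short one, in one of the other two places; its gap to the tile is 4 to 5.5 mm at the start, never wide enough for the spacer
- stop_long_b: The other long blue stop, same size as stop_long_a
- mug: Blue mug, 80 mm wide, 90 mm high; bystander; origin at the centre of its underside
- glue: White glue bottle, 40 mm wide, 110 mm high; bystander; origin at the centre of its underside
- clock: Round steel alarm clock, 80 mm wide, about 100 mm high; bystander; origin under its centre
- mouse: Round grey computer mouse, 66 mm wide, 34 mm high; bystander; origin under its centre
- book: Blue book lying flat, 130 x 190 x 25 mm; bystander; origin under its centre
Things that resemble listed ones, but are neither listed nor needed, are in the scene too. Of the things like the tile, leave any that is brown; of the rest the larger one is meant.

How it is judged:
By the outcome, as a careful person would: the job done as asked, in the order asked, and still so for the second after the job is handed in, while the arm keeps its last pose, push and grip.
It also fails if it takes over 56 s, if anything falls off the work surface, if the arm or the gripper's body presses on something with over 40 N, if the wrist force passes 120 N, or if a joint passes its speed limit or range.

## Robot

A 6-joint arm with a two-finger parallel gripper is mounted at the origin on the work surface. World frame = base frame: x ahead of the robot, y to its left, z up, the work surface at z = 0. Lengths are in m, angles in rad, forces in N, time in s.
With the tool pointing down it reaches from about 0.325 to 0.775 m from the base axis. Payload 9.3 kg.
Tool frame: the origin (TCP) lies at the very end of the fingers, on their centre line; the grasp point (between the pads) lies 19 mm behind it; z points along the fingers, y is the line along which they close (so a half turn about z gives the same grasp; the last joint's range is limited). The gripper opens to 85 mm and grips with 20 to 120 N. Pads are 22 mm wide; open, the fingers measure 114 mm over their backs; the gripper's body (76 mm by 85 mm) begins 54 mm behind the grasp point. The pads swing forward as they close: fully open they stand 13 mm farther back than shut.
Start: joints at [1.109, 0.259, 0.021, 1.334, 0, 1.418], TCP at [0.167, 0.524, 0.231] pointing down, gripper open.
Joint ranges: [-3.04, 3.04], [-0.91, 1.82], [-1.04, 1.36], [-1.92, 1.95], [-1.52, 1.45], [-3.14, 3.14]. Speed limits (rad/s): [2.22, 2.22, 2.79, 3.14, 3.14, 3.14].

## Interface

Orientations are given as a 3x3 rotation matrix whose columns are the frame's x, y, z axes.
In Python, from plant import status, viewer, job gives the robot as it stands.
- The arm moves only by the tool jog_arm, never from a script. Its argument "rows" is a list of rows, each a list of 7 numbers: the shift along the world's x, y, z in mm, then the turn, a rotation vector about the world's x, y, z in rad, then the opening, from -1 (shut) to 1 (fully open), so that 0 is half open. In form: [[dx, dy, dz, wx, wy, wz, gripper], ...]. A call has 1 to 20 rows; each row is the pose to reach, as a shift and turn from the pose commanded when the call began; what a row does not reach only later rows make up. A row lasts 1/12 s, in which the tool goes at most 41.7 mm and 7.16 degrees, less where a joint would pass 70% of its speed; a pose out of reach is approached as far as the arm can. A call with a gripper value outside its range is refused whole. The fingers move at their own pace and stop on an object; "squeeze" is the grip in N (left out, the last holds). Time passes only in rows, so rows that repeat a pose let the fingers close. It gives the time, the measured TCP pose, the force, the opening and the grip force at its end, in the units of the state.
- status.read_state(): the state, without advancing time (a new reading comes with each control period).
- viewer.grab_frame(name): name is "side" or "top"; returns (picture, depth): 384x512x3 uint8, blue, green, red; 384x512 float32, m along the optical axis (not along the pixel's ray), 0 where there is no reading.
- viewer.camera_params(name): a dict with "fov_y" (degrees; the focal length in pixels is half the picture's height over the tangent of half this angle, whatever the lens; pixels are square), "cx", "cy" (the principal point, pixels), "k1" (the pictures are not rectified: a ray, as slopes to the right and down, at radius r is drawn at 1 + k1 r^2 times it, then the intrinsics apply), "R" (3x3) and "t" (3): a world point X has camera coordinates R X + t. Camera axes: x right, y down, z forward; pixel columns grow to the right and rows downward; lengths in m; the calibration is good to about 2 mm. A picture is of the moment at which its call begins. camera_params takes no time and is no camera call.
- job.close_job(): hands the job in; it is judged then, once.
Trained networks look in the newest picture that a camera, given by its name, has taken for a name from the list of things; names that differ only in an ending like _2 or _b are one class to them, and where a whole thing is asked for, a point or a joint stands for the part that bears it (a point fixed in the world has none). Each returns a list of dicts, best first, with "confidence" (0 to 1); they miss things now and then, are a little off and sometimes report something else, mostly with a low value. They report only what shows in the picture. A call takes as long as a camera call. They do not tell look-alikes from the thing itself.
- viewer.spot_in(camera, thing): "bbox" ([left, top, right, bottom] in pixels, round what is visible of it).
- viewer.trace(camera, thing): "pixels" (384x512 bool, what is visible of it) and "bbox" ([left, top, right, bottom] in pixels, round what is visible of it).
- viewer.pinpoint(camera, thing): "pixel" ([row, column] in pixels: a listed point, or the origin of a listed thing).
The state is a dict: "t": time; "qpos": joint angles; "qvel": joint speeds; "joint_efforts": joint torques, N m; "ee_pos": TCP position; "orientation": TCP orientation; "wrist_force": force on the tool from outside, world axes, zero at the start; "ft_torque": the same for the moment, N m; "grip_width": finger opening in m; "gripper_force": force on a finger pad.
Only numpy, scipy, OpenCV 4.12 (cv2) and the standard library are available. Lean on these libraries where they do the work, as an engineer would, in place of code of your own. Each camera call takes 0.05 s, during which the arm holds its last target. There are 200 camera calls.

## Working session

There is one attempt and no reset: what is moved stays moved. The work goes in short steps, Python scripts to look and compute and a tool call to move; the robot and the scene stay as the last step left them, time stands still between calls to the robot, and variables do not carry over. Pictures are saved under pics/ and viewed, at most 10 in all, crops included, and the job is handed in when it is done.

Besides the shell and the picture viewer there is one more tool, called after "Emit:" as a command line: name --pt "numbers of a row" for each row, then --argument value for the rest. jog_arm: Moves the arm, as the interface text tells. Its arguments: {"type":"object","properties":{"rows":{"type":"array","items":{"type":"array","items":{"type":"number"}}},"squeeze":{"type":"number"}},"required":["rows"]}

```bash
mkdir -p pics; ls; cat > h.py <<'E'
import numpy as np, cv2
from plant import status, viewer, job
def K(n):
    p=viewer.camera_params(n); f=192/np.tan(np.radians(p["fov_y"])/2); return p,f
def ray(n,u,v):
    p,f=K(n); d=np.array([(u-p["cx"])/f,(v-p["cy"])/f]); s=d.copy()
    for _ in range(20): s=d/(1+p["k1"]*(s@s))
    return p,np.array([s[0],s[1],1.])
def at_depth(n,u,v,z):
    p,r=ray(n,u,v); return np.array(p["R"]).T@(r*z-np.array(p["t"]))
def at_height(n,u,v,h):
    p,r=ray(n,u,v); R=np.array(p["R"]); c=-R.T@np.array(p["t"]); d=R.T@r
    return c+d*(h-c[2])/d[2]
def proj(n,X):
    p,f=K(n); c=np.array(p["R"])@np.array(X)+np.array(p["t"]); s=c[:2]/c[2]; s=s*(1+p["k1"]*(s@s))
    return s*f+[p["cx"],p["cy"]]
E
python3 - <<'E'
from h import *
for n in("top","side"):
    im,d=viewer.grab_frame(n); cv2.imwrite(f"pics/{n}0.png",im); np.save(f"{n}d.npy",d)
    p,f=K(n); print(n,f,-np.array(p["R"]).T@p["t"],np.array(p["R"])[2])
    for th in ["pin","bore","pin_notch","spacer","stop_short","tile","jig","fence"]:
        print(th,[(np.round(q["pixel"]).tolist(),round(q["confidence"],2)) for q in viewer.pinpoint(n,th)][:4])
print(status.read_state()["t"])
a=cv2.imread("pics/top0.png")
E
```

```text
pics
top 494.4150023167966 [0.34781738 0.02219942 1.86276602] [ 0.09442107  0.00158492 -0.99553109]
pin [([156.0, 248.0], 0.4)]
bore [([152.0, 244.0], 0.88)]
pin_notch [([160.0, 193.0], 0.61)]
spacer [([173.0, 243.0], 0.55), ([198.0, 236.0], 0.5), ([180.0, 350.0], 0.46)]
stop_short [([193.0, 232.0], 0.47)]
tile [([198.0, 314.0], 0.84), ([172.0, 243.0], 0.72), ([234.0, 221.0], 0.58)]
jig [([175.0, 244.0], 0.73)]
fence [([149.0, 245.0], 0.86), ([165.0, 130.0], 0.64), ([156.0, 248.0], 0.34)]
side 384.46027365264524 [-0.0126741  -0.82281367  0.69685044] [ 0.45915511  0.71194023 -0.53133575]
pin [([195.0, 226.0], 0.56), ([190.0, 274.0], 0.51), ([335.0, 354.0], 0.51)]
bore [([185.0, 272.0], 0.65)]
pin_notch [([157.0, 234.0], 0.82), ([336.0, 358.0], 0.27)]
spacer [([270.0, 339.0], 0.59)]
stop_short [([191.0, 224.0], 0.43)]
tile [([246.0, 279.0], 0.72), ([191.0, 257.0], 0.62), ([205.0, 176.0], 0.61)]
jig [([196.0, 251.0], 0.66)]
fence [([184.0, 277.0], 0.75), ([336.0, 356.0], 0.74)]
0.9
```

View pics/top0.png

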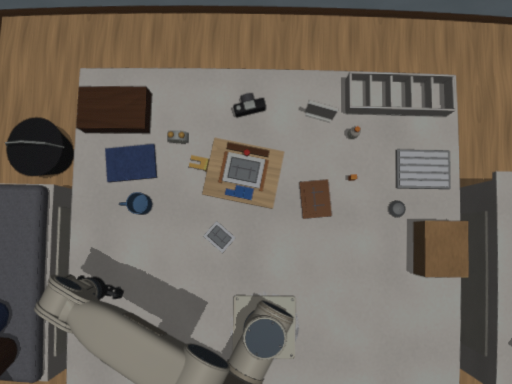

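View pics/side0.png

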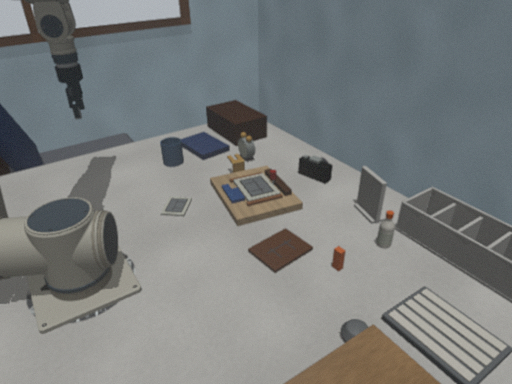

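The top view shows the jig at (243,173), with the red pin head at (247,152) and the brass bracket at (199,162). The spacer is at (352,177).
- **Tile candidates:** white tile in the jig (243,170), small loose tile (219,236), brown tile (315,198). I choose the one in the jig.
- **Spacer candidates:** (352,177), and the glue bottle's orange cap at (355,131). I choose (352,177).
- **Pin candidates:** only the red head at (247,152).

```bash
python3 - <<'E'
from h import *
im=cv2.imread("pics/top0.png")
a=cv2.resize(im[130:215,180:290],None,fx=7,fy=7,interpolation=cv2.INTER_CUBIC)
s=cv2.imread("pics/side0.png"); 
cv2.imwrite("pics/crop1.png",a)
# jig board fit via mask
hsv=cv2.cvtColor(im,cv2.COLOR_BGR2HSV)
viewer.grab_frame("top")
for th,h in (("jig",.025),("tile",.037),("spacer",.062),("pin",.08),("fence",.043)):
    for q in viewer.trace("top",th)[:4]:
        m=q["pixels"].astype(np.uint8); c=max(cv2.findContours(m,0,1)[0],key=cv2.contourArea)
        P=np.array([at_height("top",*pt[0],h)[:2]*1000 for pt in c],np.float32)
        r=cv2.minAreaRect(P); print(th,round(q["confidence"],2),np.round(q["bbox"]).tolist(),np.round(r[0]),np.round(r[1]),round(r[2],1))
d=np.load("topd.npy")
for u,v in((247,152),(352,177),(199,162),(243,170),(262,190)): print(u,v,np.round(at_depth("top",u,v,d[v,u]),3))
for n,pix,h in(("top",(244,152),.025),("top",(193,160),.062),("side",(272,185),.025),("side",(234,157),.062),("side",(339,270),0),("top",(350,180),0)): print(n,pix,np.round(at_height(n,*pix,h),3))
E
```

```text
jig 0.97 [192.0, 141.0, 285.0, 210.0] [578. 119.] [344. 224.] 79.3
tile 0.81 [204.0, 219.0, 236.0, 253.0] [331. 169.] [96. 77.] 49.4
tile 0.7 [296.0, 179.0, 332.0, 223.0] [ 477. -182.] [139. 108.] 6.5
tile 0.64 [225.0, 154.0, 263.0, 185.0] [581.  84.] [141. 111.] 80.0
spacer 0.51 [347.0, 175.0, 356.0, 180.0] [ 556. -316.] [22. 30.] 1.0
fence 0.75 [225.0, 141.0, 273.0, 159.0] [657.  69.] [161.  30.] 79.5
247 152 [0.64  0.072 0.079]
352 177 [ 0.556 -0.315  0.067]
199 162 [0.61  0.255 0.008]
243 170 [0.577 0.086 0.046]
262 190 [0.505 0.014 0.034]
top (244, 152) [0.648 0.084 0.025]
top (193, 160) [0.609 0.271 0.062]
side (272, 185) [0.637 0.075 0.025]
side (234, 157) [0.603 0.264 0.062]
side (339, 270) [ 0.558 -0.331  0.   ]
top (350, 180) [ 0.552 -0.32   0.   ]
```

View pics/crop1.png

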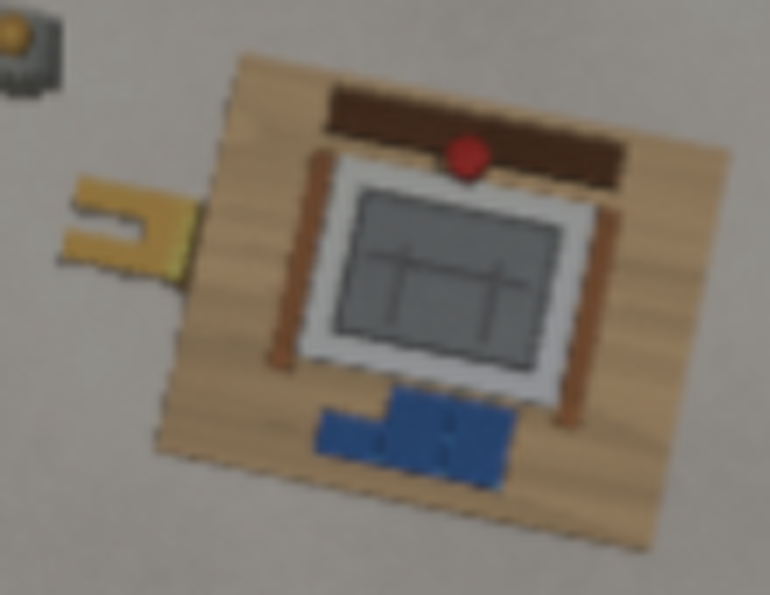

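The crop shows the notched bracket with its slot from (75,215) to (142,230) and the red pin head at (467,157). The short stop is the left one at (350,435), so jig y is +34. The tile in the jig is white and the larger of the two non-brown ones.

```bash
python3 - <<'E'
from h import *
def px(u,v,h): return at_height("top",180+(u+.5)/7-.5,130+(v+.5)/7-.5,h)[:2]*1000
C=np.array([px(*c,.025) for c in((240,57),(730,150),(650,548),(158,452))]);L=np.array([[110,135],[110,-135],[-110,-135],[-110,135]])
M=cv2.estimateAffinePartial2D(L.astype(float),C)[0]; yaw=np.arctan2(M[1,0],M[0,0]); s=np.hypot(M[0,0],M[1,0])
print("jig",M[:,2],np.degrees(yaw),s)
R=np.array([[np.cos(yaw),-np.sin(yaw)],[np.sin(yaw),np.cos(yaw)]]);o=M[:,2]
J=lambda u,v,h:np.round(R.T@(px(u,v,h)-o),1)
print("slot closed",J(142,230,.062),"open",J(75,215,.062),"head",J(467,157,.08),px(467,157,.08))
print("bore",o+R@[70,0],"yaxis",R[:,1])
im=cv2.imread("pics/top0.png");h=cv2.cvtColor(im,cv2.COLOR_BGR2HSV)
for nm,b,z in(("head",(140,165,235,260),.08),("spacer",(168,188,340,362),.062)):
    r0,r1,c0,c1=b; m=((h[r0:r1,c0:c1,1]>130)&((h[r0:r1,c0:c1,0]<14)|(h[r0:r1,c0:c1,0]>170))&(h[r0:r1,c0:c1,2]>100)).astype(np.uint8)
    v,u=np.nonzero(m);print(nm,len(u),u.mean()+c0,v.mean()+r0,at_height("top",u.mean()+c0,v.mean()+r0,z))
s=cv2.imread("pics/side0.png");a=cv2.resize(s[225:285,300:400],None,fx=7,fy=7,interpolation=cv2.INTER_CUBIC)
b=cv2.resize(im[160:195,325:380],None,fx=12.7,fy=12.7,interpolation=cv2.INTER_CUBIC)
cv2.imwrite("pics/sp.png",a)
st=status.read_state();print(np.round(st["orientation"],3).tolist(),st["ee_pos"],st["grip_width"],st["t"])
E
```

```text
jig [570.64530945  86.45063162] -10.121141485335302 0.9921348525235891
slot closed [  1.9 161.3] open [  2.9 197.8] head [69.9 -0. ] [639.45259383  74.14493306]
bore [639.55599777  74.1495327 ] yaxis [0.17572998 0.9844384 ]
head 23 246.2173913043478 151.91304347826087 [0.63976952 0.07440061 0.08      ]
spacer 2 356.0 176.5 [ 0.55860752 -0.33101459  0.062     ]
[[-0.953, 0.304, 0.0], [0.304, 0.953, -0.0], [-0.0, 0.0, -1.0]] [0.16718786 0.5239744  0.23128105] 0.08545578666735633 1.2
```

View pics/sp.png

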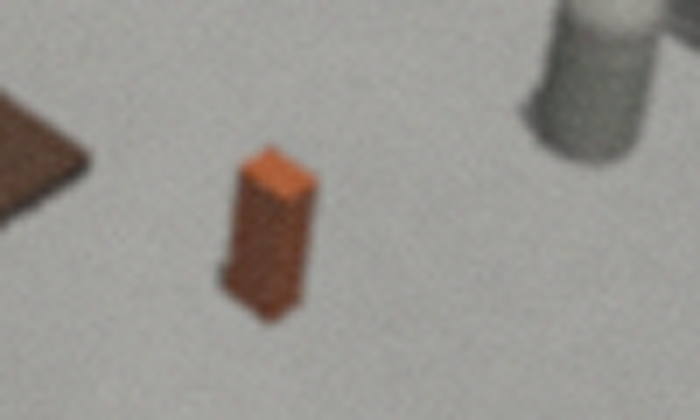

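Emit:
jog_arm --pt "472.5 -450 -91 0 0 -1.438 0.2" --pt "472.5 -450 -91 0 0 -1.438 0.2" --pt "472.5 -450 -91 0 0 -1.438 0.2" --pt "472.5 -450 -91 0 0 -1.438 0.2" --pt "472.5 -450 -91 0 0 -1.438 0.2" --pt "472.5 -450 -91 0 0 -1.438 0.2" --pt "472.5 -450 -91 0 0 -1.438 0.2" --pt "472.5 -450 -91 0 0 -1.438 0.2" --pt "472.5 -450 -91 0 0 -1.438 0.2" --pt "472.5 -450 -91 0 0 -1.438 0.2" --pt "472.5 -450 -91 0 0 -1.438 0.2" --pt "472.5 -450 -91 0 0 -1.438 0.2" --pt "472.5 -450 -91 0 0 -1.438 0.2" --pt "472.5 -450 -91 0 0 -1.438 0.2" --pt "472.5 -450 -91 0 0 -1.438 0.2" --pt "472.5 -450 -91 0 0 -1.438 0.2" --pt "472.5 -450 -91 0 0 -1.438 0.2" --pt "472.5 -450 -91 0 0 -1.438 0.2" --pt "472.5 -450 -91 0 0 -1.438 0.2" --pt "472.5 -450 -91 0 0 -1.438 0.2" --squeeze 60

```text
t: 2.87
ee_pos: [0.639, 0.0749, 0.1406]
orientation: [[0.174, 0.985, -0.0], [0.985, -0.174, 0.0], [0.0, -0.0, -1.0]]
wrist_force: [-0.4, -0.4, 0.3]
grip_width: 0.0515
gripper_force: 0.0
```

```bash
python3 - <<'E'
from h import *
P=np.array([at_height("side",300+(u+.5)/7-.5,225+(v+.5)/7-.5,.062)[:2]*1000 for u,v in((270,147),(318,180),(283,200),(240,172))])
print(P.round(1),P.mean(0)); e=np.diff(np.vstack([P,P[:1]]),axis=0);print(np.linalg.norm(e,axis=1),np.degrees(np.arctan2(e[:,1],e[:,0])))
st=status.read_state();print(st["t"],st["ee_pos"],st["orientation"],st["grip_width"])
im,_=viewer.grab_frame("side");cv2.imwrite("pics/s2.png",cv2.resize(im[120:230,200:320],None,fx=5,fy=5,interpolation=cv2.INTER_CUBIC))
E
```

```text
[[ 566.5 -309.7]
 [ 567.9 -332.5]
 [ 550.2 -333.2]
 [ 548.2 -313.6]] [ 558.21304838 -322.24915225]
[22.83995696 17.68384999 19.67363677 18.77196002] [ -86.61440991 -177.71504204   95.93285768   12.10602507]
2.8667 [0.63900483 0.07485523 0.14062238] [[ 1.74122052e-01  9.84724079e-01 -8.41703487e-06]
 [ 9.84724062e-01 -1.74122047e-01  1.84261358e-04]
 [ 1.79981004e-04 -4.03724225e-05 -9.99999983e-01]] 0.051515318048351695
```

View pics/s2.png

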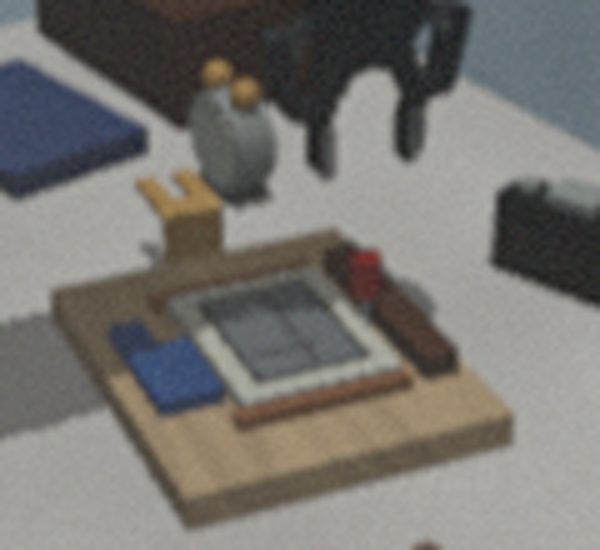

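The side view shows the gripper's fingers at (320,165) and (410,150), straddling a point above the red head at (365,275). I'll descend.

Emit:
jog_arm --pt "0 0 -30 0 0 0 0.2" --pt "0 0 -60 0 0 0 0.2" --pt "0 0 -80 0 0 0 0.2" --pt "0 0 -86 0 0 0 0.2" --pt "0 0 -86 0 0 0 -0.3" --pt "0 0 -86 0 0 0 -1" --pt "0 0 -86 0 0 0 -1" --pt "0 0 -86 0 0 0 -1" --pt "0 0 -86 0 0 0 -1" --pt "0 0 -86 0 0 0 -1"

```text
t: 3.75
ee_pos: [0.6406, 0.0741, 0.056]
orientation: [[0.175, 0.985, 0.003], [0.985, -0.175, 0.0], [0.001, 0.003, -1.0]]
wrist_force: [-1.1, 1.3, 6.9]
grip_width: 0.0202
gripper_force: 59.0
```

Emit:
jog_arm --pt "0 0 15 0 0 0 -1" --pt "0 0 40 0 0 0 -1" --pt "0 0 75 0 0 0 -1" --pt "0 0 90 0 0 0 -1" --pt "-9 46 90 0 0 0 -1" --pt "-18 87 90 0 0 0 -1" --pt "-27 128 90 0 0 0 -1" --pt "-33 165 90 0 0 0 -1" --pt "-36 184 90 0 0 0 -1" --pt "-36 184 90 0 0 0 -1" --pt "-36 184 90 0 0 0 -1"

```text
t: 4.67
ee_pos: [0.6032, 0.2593, 0.1446]
orientation: [[0.173, 0.985, 0.0], [0.985, -0.173, -0.0], [-0.0, 0.0, -1.0]]
wrist_force: [1.1, -0.6, -0.4]
grip_width: 0.0203
gripper_force: 59.3
```

```bash
python3 - <<'E'
from h import *
im,_=viewer.grab_frame("side");cv2.imwrite("pics/s3.png",cv2.resize(im[100:200,180:300],None,fx=6,fy=6,interpolation=cv2.INTER_CUBIC))
for q in viewer.pinpoint("side","pin_notch")+viewer.pinpoint("side","pin"): print(q)
st=status.read_state();print(st["t"],st["ee_pos"],proj("side",st["ee_pos"]),proj("side",st["ee_pos"]-[0,0,.05]))
E
```

```text
{'pixel': [156.3, 235.0], 'confidence': 0.73}
{'pixel': [150.4, 231.2], 'confidence': 0.61}
4.8167 [0.60393425 0.25693755 0.14443142] [234.15060214 136.6055842 ] [234.77112931 149.5113679 ]
```

View pics/s3.png

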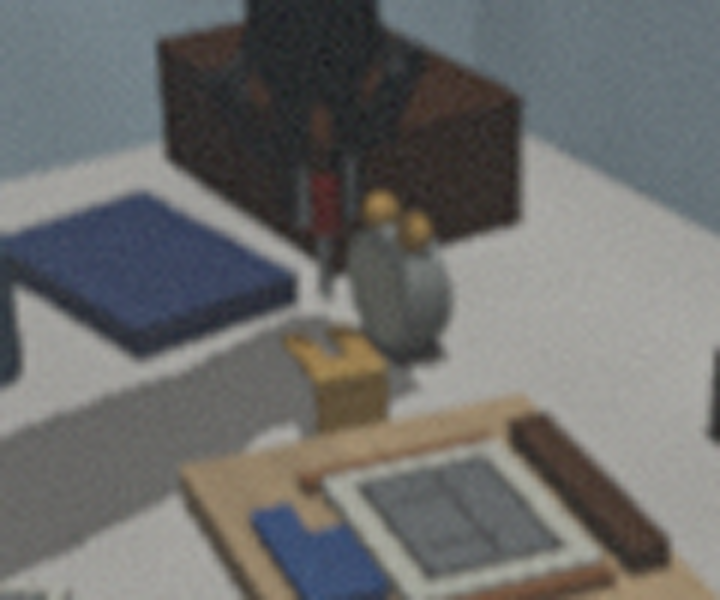

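The side view shows the pin held upright above the bracket, with its tip at crop (328,290) and the slot around (330,345). I'll refine the notch x from the brass mask in the first top image.

```bash
python3 - <<'E'
from h import *
im=cv2.imread("pics/top0.png");big=cv2.resize(im[150:176,182:216],None,fx=8,fy=8,interpolation=cv2.INTER_CUBIC)
h=cv2.cvtColor(big,cv2.COLOR_BGR2HSV);m=(h[...,1]>110)
yaw=np.radians(-10.12);R=np.array([[np.cos(yaw),-np.sin(yaw)],[np.sin(yaw),np.cos(yaw)]]);o=np.array([570.65,86.45])
v,u=np.nonzero(m);P=np.array([R.T@(at_height("top",182+(a+.5)/8-.5,150+(b+.5)/8-.5,.062)[:2]*1000-o) for a,b in zip(u,v)])
for y in range(140,206,4):
    s=P[(abs(P[:,1]-y)<2)]; 
    if len(s): print(y,len(s),s[:,0].min().round(1),s[:,0].max().round(1),"mean",s[:,0].mean().round(1), "gap", [round(a,1) for a in (lambda x:(x[np.argmax(np.diff(x))],x[np.argmax(np.diff(x))+1]))(np.sort(s[:,0]))])
# pin at pickup per same cam
print(R.T@(np.array([639.5,74.3])-o))
st=status.read_state();print(R.T@(st["ee_pos"][:2]*1000-o))
E
```

```text
Traceback (most recent call last):
  File "h.py", line 12, in at_height
    p,r=ray(n,u,v); R=np.array(p["R"]); c=-R.T@np.array(p["t"]); d=R.T@r
        ~~~^^^^^^^
  File "h.py", line 6, in ray
    p,f=K(n); d=np.array([(u-p["cx"])/f,(v-p["cy"])/f]); s=d.copy()
        ~^^^
  File "h.py", line 4, in K
    p=viewer.camera_params(n); f=192/np.tan(np.radians(p["fov_y"])/2); return p,f
ValueError: time passes only in moves, steps and waits
```

```bash
sed -i 's/^def K(n):/import functools\n@functools.lru_cache\ndef K(n):/' h.py; python3 - <<'E'
from h import *
im=cv2.imread("pics/top0.png");big=cv2.resize(im[150:176,182:216],None,fx=8,fy=8,interpolation=cv2.INTER_CUBIC)
h=cv2.cvtColor(big,cv2.COLOR_BGR2HSV);m=(h[...,1]>110)
yaw=np.radians(-10.12);R=np.array([[np.cos(yaw),-np.sin(yaw)],[np.sin(yaw),np.cos(yaw)]]);o=np.array([570.65,86.45])
v,u=np.nonzero(m);P=np.array([R.T@(at_height("top",182+(a+.5)/8-.5,150+(b+.5)/8-.5,.062)[:2]*1000-o) for a,b in zip(u,v)])
for y in range(140,206,4):
    s=P[(abs(P[:,1]-y)<2)]; 
    if len(s): print(y,len(s),s[:,0].min().round(1),s[:,0].max().round(1),"mean",s[:,0].mean().round(1), "gap", [round(a,1) for a in (lambda x:(x[np.argmax(np.diff(x))],x[np.argmax(np.diff(x))+1]))(np.sort(s[:,0]))])
st=status.read_state();print(R.T@(st["ee_pos"][:2]*1000-o))
E
```

```text
140 791 -21.5 21.4 mean 0.2 gap [np.float64(-21.5), np.float64(-21.2)]
144 776 -20.2 21.6 mean 0.7 gap [np.float64(-20.0), np.float64(-19.9)]
148 766 -19.8 21.4 mean 1.0 gap [np.float64(-19.8), np.float64(-19.5)]
152 770 -19.7 21.8 mean 1.0 gap [np.float64(21.6), np.float64(21.8)]
156 780 -19.8 22.1 mean 1.1 gap [np.float64(-19.8), np.float64(-19.7)]
160 672 -20.0 22.2 mean 1.1 gap [np.float64(0.5), np.float64(0.9)]
164 517 -20.2 22.0 mean 0.9 gap [np.float64(-5.5), np.float64(7.8)]
168 479 -19.7 21.4 mean 0.9 gap [np.float64(-6.9), np.float64(8.5)]
172 479 -19.7 21.7 mean 0.9 gap [np.float64(-6.9), np.float64(8.7)]
176 487 -19.8 22.0 mean 1.1 gap [np.float64(-6.8), np.float64(8.9)]
180 491 -19.9 22.0 mean 1.1 gap [np.float64(-6.7), np.float64(8.7)]
184 470 -19.4 21.6 mean 1.3 gap [np.float64(-7.0), np.float64(8.8)]
188 470 -19.3 21.5 mean 1.2 gap [np.float64(-6.9), np.float64(8.6)]
192 480 -19.5 21.8 mean 1.1 gap [np.float64(-6.7), np.float64(8.9)]
196 470 -19.7 22.0 mean 1.0 gap [np.float64(-6.6), np.float64(9.0)]
200 93 -18.6 20.8 mean -3.2 gap [np.float64(-8.2), np.float64(11.3)]
[  2.80997486 173.68347855]
```

Emit:
jog_arm --pt "-1.2 1.2 0 0 0 0 -1" --pt "-1.2 1.2 -15 0 0 0 -1" --pt "-1.2 1.2 -25 0 0 0 -1" --pt "-1.2 1.2 -33 0 0 0 -1" --pt "-1.2 1.2 -40 0 0 0 -1" --pt "-1.2 1.2 -40 0 0 0 -1"

```text
t: 5.32
ee_pos: [0.6019, 0.2586, 0.1025]
orientation: [[0.176, 0.984, -0.003], [0.984, -0.176, -0.001], [-0.001, -0.002, -1.0]]
wrist_force: [-0.6, 0.2, -0.2]
grip_width: 0.0196
gripper_force: 59.3
```

Emit:
jog_arm --pt "0 0 -14 0 0 0 -1" --pt "0 0 -26 0 0 0 -1" --pt "0 0 -33 0 0 0 -1" --pt "0 0 -36 0 0 0 -1" --pt "0 0 -36 0 0 0 -1"

```text
t: 5.73
ee_pos: [0.6024, 0.2591, 0.0686]
orientation: [[0.175, 0.985, -0.0], [0.985, -0.175, -0.0], [-0.0, -0.0, -1.0]]
wrist_force: [-0.3, -0.4, 0.2]
grip_width: 0.02
gripper_force: 59.3
```

```bash
python3 - <<'E'
from h import *
im,_=viewer.grab_frame("side");cv2.imwrite("pics/s4.png",cv2.resize(im[110:190,190:280],None,fx=7,fy=7,interpolation=cv2.INTER_CUBIC))
E
```

```text
(no output)
```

View pics/s4.png

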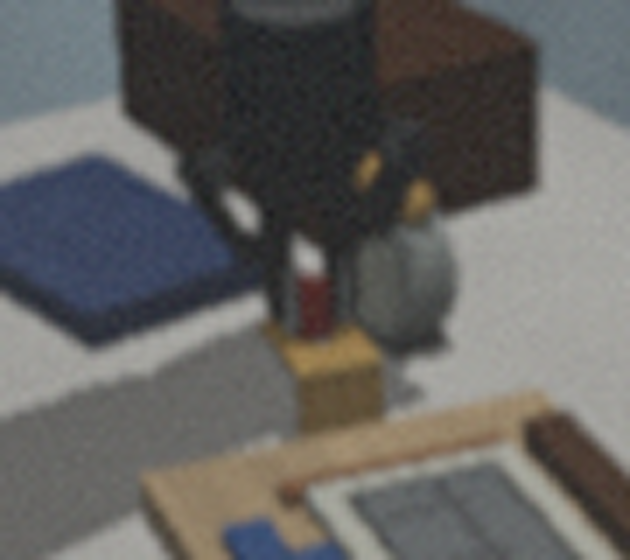

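The side view shows the red head at (313,310) just over the brass plate with its shank in the slot. I'll lower it to contact and release.

Emit:
jog_arm --pt "0 0 -1 0 0 0 -1" --pt "0 0 -1 0 0 0 -0.2" --pt "0 0 -1 0 0 0 -0.1" --pt "0 0 -1 0 0 0 -0.1" --pt "0 0 -1 0 0 0 -0.1" --pt "0 0 10 0 0 0 -0.1" --pt "0 0 40 0 0 0 -0.1" --pt "0 0 80 0 0 0 -0.1"

```text
t: 6.45
ee_pos: [0.6009, 0.2587, 0.147]
orientation: [[0.175, 0.985, -0.005], [0.985, -0.175, -0.002], [-0.002, -0.005, -1.0]]
wrist_force: [0.7, -0.1, 0.3]
grip_width: 0.0383
gripper_force: 0.0
```

Emit:
jog_arm --pt "-3 -40 0 0 0 0.245 0.3" --pt "-6 -80 0 0 0 0.245 0.3" --pt "-45 -578 -36 0 0 0.245 0.3" --pt "-45 -578 -36 0 0 0.245 0.3" --pt "-45 -578 -36 0 0 0.245 0.3" --pt "-45 -578 -36 0 0 0.245 0.3" --pt "-45 -578 -36 0 0 0.245 0.3" --pt "-45 -578 -36 0 0 0.245 0.3" --pt "-45 -578 -36 0 0 0.245 0.3" --pt "-45 -578 -36 0 0 0.245 0.3" --pt "-45 -578 -36 0 0 0.245 0.3" --pt "-45 -578 -36 0 0 0.245 0.3" --pt "-45 -578 -36 0 0 0.245 0.3" --pt "-45 -578 -36 0 0 0.245 0.3" --pt "-45 -578 -36 0 0 0.245 0.3" --pt "-45 -578 -36 0 0 0.245 0.3" --pt "-45 -578 -36 0 0 0.245 0.3" --pt "-45 -578 -36 0 0 0.245 0.3"

```text
t: 7.95
ee_pos: [0.5576, -0.3178, 0.1129]
orientation: [[-0.07, 0.998, 0.0], [0.998, 0.07, 0.0], [0.0, 0.0, -1.0]]
wrist_force: [-0.0, 0.9, 0.1]
grip_width: 0.0559
gripper_force: 0.0
```

```bash
python3 - <<'E'
from h import *
im,_=viewer.grab_frame("side")
a=im[130:180,205:265];b=im[180:290,290:390]
a=cv2.resize(a,(360,300),interpolation=cv2.INTER_CUBIC);b=cv2.resize(b,(400,440),interpolation=cv2.INTER_CUBIC)
c=np.zeros((440,770,3),np.uint8);c[:300,:360]=a;c[:,370:]=b;cv2.imwrite("pics/s5.png",c)
st=status.read_state();print(st["t"],st["ee_pos"],st["grip_width"])
for X in((.557,-.319,.062),(.557,-.319,0)):print((proj("side",X)-[290,180])*4+[370,0])
t,_=viewer.grab_frame("top");cv2.imwrite("pics/t5.png",t)
E
```

```text
8.0 [ 0.55778687 -0.31750319  0.11287884] 0.055595346443669084
[561.85478742 275.94866234]
[552.22262458 349.5214131 ]
```

View pics/s5.png

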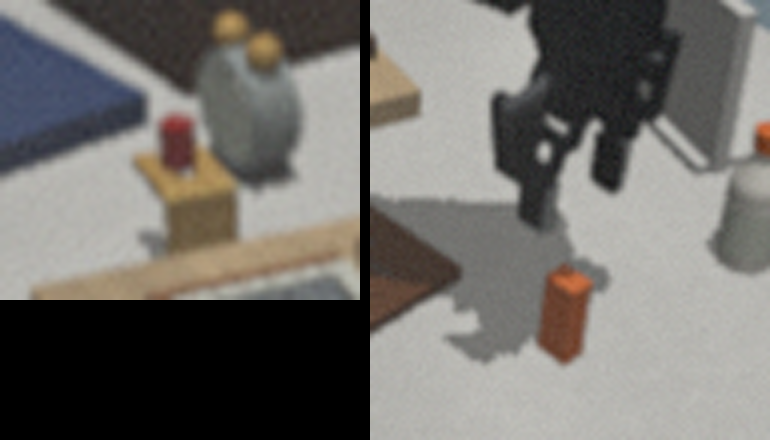

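The left crop shows the pin hanging by its head on the bracket. The right crop shows the spacer at (565,315), about 2 to 3 mm towards the camera from my estimate. I'll correct for that and grasp it.

Emit:
jog_arm --pt "1 -2.5 -30 0 0 0 0.3" --pt "1 -2.5 -60 0 0 0 0.3" --pt "1 -2.5 -80 0 0 0 0.3" --pt "1 -2.5 -88 0 0 0 0.3" --pt "1 -2.5 -88 0 0 0 -0.2" --pt "1 -2.5 -88 0 0 0 -0.5" --pt "1 -2.5 -88 0 0 0 -1" --pt "1 -2.5 -88 0 0 0 -1" --pt "1 -2.5 -88 0 0 0 -1" --pt "1 -2.5 -88 0 0 0 -1" --squeeze 90

```text
t: 8.88
ee_pos: [0.5594, -0.3217, 0.0261]
orientation: [[-0.069, 0.998, 0.003], [0.998, 0.069, -0.001], [-0.002, 0.003, -1.0]]
wrist_force: [1.4, 1.6, 7.7]
grip_width: 0.017
gripper_force: 87.9
```

Emit:
jog_arm --pt "0 0 20 0 0 0 -1" --pt "0 0 50 0 0 0 -1" --pt "0 0 85 0 0 0 -1" --pt "-39.5 451.5 85 0 0 -0.245 -1" --pt "-39.5 451.5 85 0 0 -0.245 -1" --pt "-39.5 451.5 85 0 0 -0.245 -1" --pt "-39.5 451.5 85 0 0 -0.245 -1" --pt "-39.5 451.5 85 0 0 -0.245 -1" --pt "-39.5 451.5 85 0 0 -0.245 -1" --pt "-39.5 451.5 85 0 0 -0.245 -1" --pt "-39.5 451.5 85 0 0 -0.245 -1" --pt "-39.5 451.5 85 0 0 -0.245 -1" --pt "-39.5 451.5 85 0 0 -0.245 -1" --pt "-39.5 451.5 65 0 0 -0.245 -1" --pt "-39.5 451.5 65 0 0 -0.245 -1" --pt "-39.5 451.5 65 0 0 -0.245 -1" --pt "-39.5 451.5 65 0 0 -0.245 -1" --pt "-39.5 451.5 65 0 0 -0.245 -1"

```text
t: 10.38
ee_pos: [0.5195, 0.1292, 0.0899]
orientation: [[0.176, 0.984, 0.001], [0.984, -0.176, -0.0], [-0.0, 0.001, -1.0]]
wrist_force: [-0.4, -0.2, -0.9]
grip_width: 0.0171
gripper_force: 87.8
```

```bash
python3 - <<'E'
from h import *
im,_=viewer.grab_frame("side")
c0,r0,k=200,135,7
big=cv2.resize(im[r0:r0+80,c0:c0+100],None,fx=k,fy=k,interpolation=cv2.INTER_CUBIC)
yaw=np.radians(-10.12);R=np.array([[np.cos(yaw),-np.sin(yaw)],[np.sin(yaw),np.cos(yaw)]]);o=np.array([570.65,86.45])
W=lambda x,y,z:np.r_[(o+R@[x,y])/1000,z/1000]
def poly(pts,col):
    q=np.array([(proj("side",W(*p))-[c0,r0]+.5)*k for p in pts]).astype(int);cv2.polylines(big,[q],True,col,1)
st=status.read_state();e=st["ee_pos"];j=R.T@(e[:2]*1000-o);print(st["t"],e,j,st["grip_width"])
zb=e[2]*1000-25.5
for z in(zb,zb+62):poly([(j[0]+a*9,j[1]+b*12,z) for a,b in((1,1),(1,-1),(-1,-1),(-1,1))],(0,255,0))
poly([(-71,17,38),(-71,51,38),(-95,51,38),(-95,17,38)],(0,255,255))
poly([(-45.7,70,37),(64.3,70,37),(64.3,-70,37),(-45.7,-70,37)],(255,0,255))
poly([(-67.4,22,25),(-67.4,46,25),(-49.4,46,25),(-49.4,22,25)],(0,0,255))
cv2.imwrite("pics/s6.png",big)
E
```

```text
10.4333 [0.51958207 0.12902792 0.0899346 ] [-57.754789    32.94232822] 0.01708700314932556
```

View pics/s6.png

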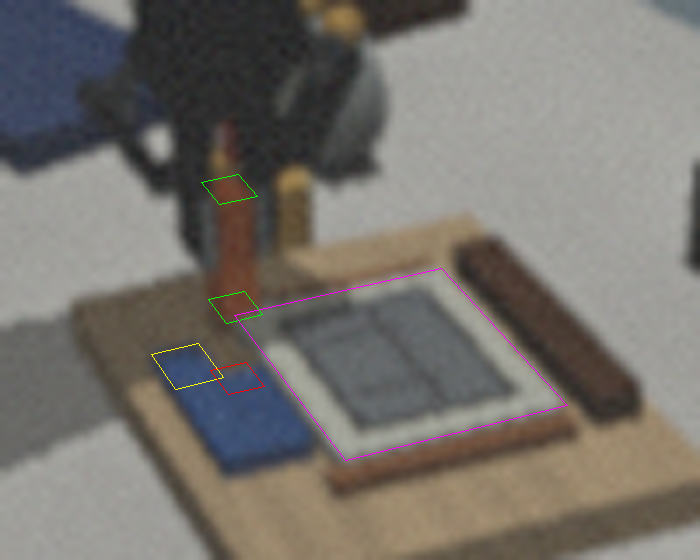

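The overlay puts the spacer above the gap. The red target at (238,378) sits between the short stop (yellow) and the tile edge (magenta). I'll descend carefully.

Emit:
jog_arm --pt "0 0 -15 0 0 0 -1" --pt "0 0 -24 0 0 0 -1" --pt "0 0 -30 0 0 0 -1" --pt "0 0 -33 0 0 0 -1" --pt "0 0 -33 0 0 0 -1"

```text
t: 10.85
ee_pos: [0.5187, 0.1296, 0.0557]
orientation: [[0.176, 0.984, -0.001], [0.984, -0.176, -0.0], [-0.0, -0.001, -1.0]]
wrist_force: [0.7, 0.3, -0.3]
grip_width: 0.0172
gripper_force: 87.8
```

Emit:
jog_arm --pt "0 0 -2 0 0 0 -1" --pt "0 0 -3 0 0 0 -1" --pt "0 0 -4 0 0 0 -1" --pt "0 0 -4 0 0 0 -1"

```text
t: 11.18
ee_pos: [0.519, 0.1302, 0.0523]
orientation: [[0.175, 0.985, 0.0], [0.985, -0.175, -0.0], [0.0, 0.0, -1.0]]
wrist_force: [-0.0, 0.1, -0.3]
grip_width: 0.0169
gripper_force: 87.8
```

Emit:
jog_arm --pt "0 0 -1 0 0 0 -1" --pt "0 0 -1.5 0 0 0 -1" --pt "0 0 -2 0 0 0 -1" --pt "0 0 -2 0 0 0 -1"

```text
t: 11.52
ee_pos: [0.5191, 0.1303, 0.051]
orientation: [[0.175, 0.985, 0.001], [0.985, -0.175, 0.0], [0.0, 0.001, -1.0]]
wrist_force: [-1.8, 0.4, 7.0]
grip_width: 0.0173
gripper_force: 89.1
```

Contact with the board, about 7 N. I'll ease off slightly and push along the jig's x.

Emit:
jog_arm --pt "0 0 0.5 0 0 0 -1" --pt "2 -0.35 0.6 0 0 0 -1" --pt "4 -0.7 0.6 0 0 0 -1" --pt "6 -1.05 0.6 0 0 0 -1" --pt "8 -1.4 0.6 0 0 0 -1" --pt "10 -1.75 0.6 0 0 0 -1" --pt "11.8 -2.1 0.6 0 0 0 -1" --pt "11.8 -2.1 0.6 0 0 0 -1"

```text
t: 12.18
ee_pos: [0.5303, 0.1284, 0.051]
orientation: [[0.175, 0.985, -0.001], [0.985, -0.175, 0.001], [0.001, -0.001, -1.0]]
wrist_force: [-5.3, 1.6, 7.3]
grip_width: 0.0169
gripper_force: 89.0
```

Emit:
jog_arm --pt "1 -0.2 0.3 0 0 0 -1" --pt "2 -0.35 0.3 0 0 0 -1" --pt "2 -0.35 0.3 0 0 0 -1"

```text
t: 12.43
ee_pos: [0.5326, 0.1278, 0.051]
orientation: [[0.175, 0.985, -0.001], [0.985, -0.175, 0.0], [0.0, -0.001, -1.0]]
wrist_force: [-5.4, 1.4, 4.0]
grip_width: 0.0169
gripper_force: 88.0
```

Emit:
jog_arm --pt "0.7 -0.1 0 0 0 0 -1" --pt "1.4 -0.25 0 0 0 0 -1" --pt "2 -0.35 0 0 0 0 -1" --pt "2 -0.35 0 0 0 0 -1"

```text
t: 12.77
ee_pos: [0.534, 0.1275, 0.051]
orientation: [[0.175, 0.985, -0.002], [0.985, -0.175, 0.0], [0.0, -0.002, -1.0]]
wrist_force: [-6.2, 2.3, 5.1]
grip_width: 0.0173
gripper_force: 88.7
```

Emit:
jog_arm --pt "0.7 -0.1 0 0 0 0 -1" --pt "1 -0.2 0 0 0 0 -1" --pt "1 -0.2 0 0 0 0 -1" --pt "1 -0.2 0 0 0 0 -1"

```text
t: 13.1
ee_pos: [0.5341, 0.1275, 0.051]
orientation: [[0.175, 0.985, -0.003], [0.985, -0.175, 0.001], [0.0, -0.003, -1.0]]
wrist_force: [-10.2, 2.6, 8.3]
grip_width: 0.017
gripper_force: 89.1
```

Emit:
jog_arm --pt "0.5 -0.1 0.2 0 0 0 -1" --pt "0.9 -0.15 0.2 0 0 0 -1" --pt "0.9 -0.15 0.2 0 0 0 -1" --pt "0.9 -0.15 0.2 0 0 0 -1" --pt "0.9 -0.15 0.2 0 0 0 -1" --pt "0.9 -0.15 0.2 0 0 0 -1"

```text
t: 13.6
ee_pos: [0.5342, 0.1274, 0.0511]
orientation: [[0.175, 0.985, -0.004], [0.985, -0.175, 0.001], [-0.0, -0.005, -1.0]]
wrist_force: [-12.6, 3.3, 9.4]
grip_width: 0.0168
gripper_force: 89.2
```

```bash
python3 - <<'E'
from h import *
st=status.read_state();print(st["t"],st["ee_pos"],st["wrist_force"],st["grip_width"])
im,_=viewer.grab_frame("side")
cv2.imwrite("pics/s7.png",cv2.resize(im[130:215,205:305],None,fx=7,fy=7,interpolation=cv2.INTER_CUBIC))
E
```

```text
13.6 [0.53424279 0.127418   0.05107631] [-12.64537424   3.26104007   9.37853893] 0.0168476343903443
```

View pics/s7.png

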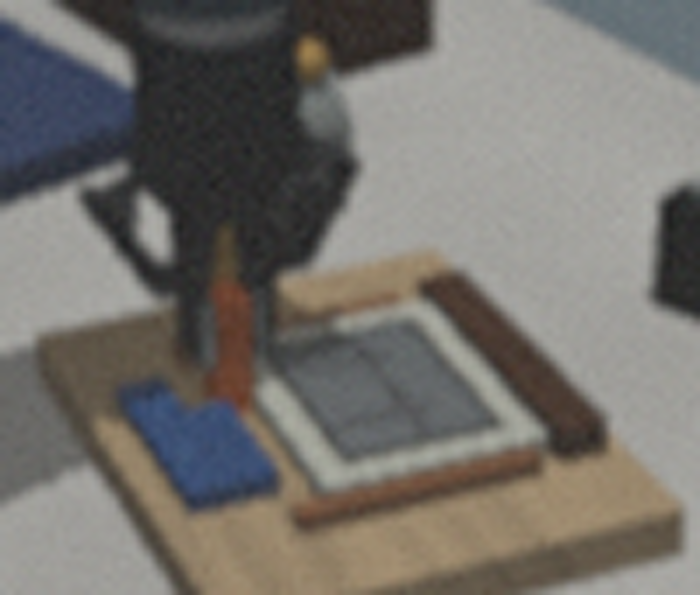

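The view shows the spacer at (232,340) in the gap by the short stop. The tile's front edge meets the fence along its whole length, from (425,300) to (550,440). I'll press a little harder to make sure it is square.

Emit:
jog_arm --pt "0.5 -0.1 0.2 0 0 0 -1" --pt "1 -0.2 0.3 0 0 0 -1" --pt "1 -0.2 0.3 0 0 0 -1" --pt "1 -0.2 0.3 0 0 0 -1" --pt "1 -0.2 0.3 0 0 0 -1" --pt "1 -0.2 0.3 0 0 0 -1" --pt "1 -0.2 0.3 0 0 0 -1" --pt "1 -0.2 0.3 0 0 0 -1" --pt "1 -0.2 0.3 0 0 0 -1"

```text
t: 14.4
ee_pos: [0.5343, 0.1273, 0.0511]
orientation: [[0.175, 0.985, -0.006], [0.985, -0.175, 0.001], [-0.0, -0.006, -1.0]]
wrist_force: [-15.4, 4.6, 9.4]
grip_width: 0.0165
gripper_force: 89.2
```

```bash
python3 -c "
from plant import job
print(job.close_job())"
```

```text
the job is handed in; nothing more can be done
None
```

I handed the job in at about 14.4 s: the pin hangs released in the bracket notch, and the tile looks flush against the fence in the last camera view, with the spacer still gripped and pressing at about 16 N.

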